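Reverse the board-marker pawns for the return round

TASK

The sides swap seats for the return round: move the four coloured-head pawns from their coloured tiles to the empty rack with four recesses, in reverse left-to-right order, so that the leftmost pawn becomes the rightmost, the second from the left becomes the second from the right, and so on. Stand each upright in its own recess and let go, never lay a coloured pawn down on the way, and leave the blue coffee cup alone.

Things in the scene. Friction and masses are not known exactly. Their poses are not given: they have to be found in the camera images.
- red_pawn_center (a point): Loose turned ash pawn with a red ball head and red collar, 70 g, 73 mm tall; this point is on its axis, 36 mm above its foot. Upright z axis; round, so its yaw means nothing. Foot 36 mm across and 8 mm thick, then a taper up to a straight 20 mm shank from 20 to 46 mm above the foot (grip here), a 30 mm collar at 46 to 52 mm, a 26 mm ball head on top.
- blue_pawn_center (a point): Loose turned ash pawn with a blue ball head and blue collar, 70 g, 73 mm tall; this point is on its axis, 36 mm above its foot. Upright z axis; round, so its yaw means nothing. Foot 36 mm across and 8 mm thick, then a taper up to a straight 20 mm shank from 20 to 46 mm above the foot (grip here), a 30 mm collar at 46 to 52 mm, a 26 mm ball head on top.
- green_pawn_center (a point): Loose turned ash pawn with a green ball head and green collar, 70 g, 73 mm tall; this point is on its axis, 36 mm above its foot. Upright z axis; round, so its yaw means nothing. Foot 36 mm across and 8 mm thick, then a taper up to a straight 20 mm shank from 20 to 46 mm above the foot (grip here), a 30 mm collar at 46 to 52 mm, a 26 mm ball head on top.
- yellow_pawn_center (a point): Loose turned ash pawn with a yellow ball head and yellow collar, 70 g, 73 mm tall; this point is on its axis, 36 mm above its foot. Upright z axis; round, so its yaw means nothing. Foot 36 mm across and 8 mm thick, then a taper up to a straight 20 mm shank from 20 to 46 mm above the foot (grip here), a 30 mm collar at 46 to 52 mm, a 26 mm ball head on top.
- red_tile: Flat red tile, 56 x 56 x 3 mm, fixed on the start rack, on which the red pawn stands at the start (centred within 4 mm each way); it stays there and keeps the old order in view. Origin: centre of its underside, 14 mm above the table; y axis along the row towards the row's left end as the robot sees it, z up. Tiles are 66 mm apart along the row.
- blue_tile: Flat blue tile, 56 x 56 x 3 mm, fixed on the start rack, on which the blue pawn stands at the start (centred within 4 mm each way); it stays there and keeps the old order in view. Origin: centre of its underside, 14 mm above the table; y axis along the row towards the row's left end as the robot sees it, z up. Tiles are 66 mm apart along the row.
- green_tile: Flat green tile, 56 x 56 x 3 mm, fixed on the start rack, on which the green pawn stands at the start (centred within 4 mm each way); it stays there and keeps the old order in view. Origin: centre of its underside, 14 mm above the table; y axis along the row towards the row's left end as the robot sees it, z up. Tiles are 66 mm apart along the row.
- yellow_tile: Flat yellow tile, 56 x 56 x 3 mm, fixed on the start rack, on which the yellow pawn stands at the start (centred within 4 mm each way); it stays there and keeps the old order in view. Origin: centre of its underside, 14 mm above the table; y axis along the row towards the row's left end as the robot sees it, z up. Tiles are 66 mm apart along the row.
- finish_rack: Fixed pale wooden rack, 76 mm (x) x 290 mm (y) x 14 mm, with four round recesses 57 mm across and 5 mm deep, floored with black felt, in a row, empty at the start. Origin: centre of its underside, on the table; y axis along the row towards its left end as the robot sees it, z up. Recess centres at x = 0, y = +99, +33, -33, -99 mm; their floors are 9 mm above the table.
- cup: Blue ceramic coffee cup, 76 mm across the rim, 70 mm tall, loose on a white saucer 130 mm across beyond the racks; leave it alone. Origin: centre of its underside, z up.
There are look-alikes about, which are no part of the job. What is shaped like the part that bears green_pawn_center but pink is not meant. What is shaped like the part that bears yellow_pawn_center but turquoise is not meant.

How it is judged (in metres and radians):
At the end, for the whole second after the job is handed in: Each coloured pawn stands in a recess of the finish rack (its axis within 12 mm of the recess centre along and across the rack, foot on the recess floor within 3 mm, upright within 0.12 rad), the left-to-right order is the reverse of that of the tiles, and all four are released and at rest ((y of red_pawn_center in the frame of finish_rack between 0.087 and 0.111 m or y of red_pawn_center in the frame of finish_rack between 0.021 and 0.045 m or y of red_pawn_center in the frame of finish_rack between -0.045 and -0.021 m or y of red_pawn_center in the frame of finish_rack between -0.111 and -0.087 m) and x of red_pawn_center in the frame of finish_rack between -0.012 and 0.012 m and z of red_pawn_center in the frame of finish_rack between 0.042 and 0.048 m and angle between each of red_pawn_center, blue_pawn_center, green_pawn_center, yellow_pawn_center's own z axis and vertical below 0.12 rad and (y of blue_pawn_center in the frame of finish_rack between 0.087 and 0.111 m or y of blue_pawn_center in the frame of finish_rack between 0.021 and 0.045 m or y of blue_pawn_center in the frame of finish_rack between -0.045 and -0.021 m or y of blue_pawn_center in the frame of finish_rack between -0.111 and -0.087 m) and x of blue_pawn_center in the frame of finish_rack between -0.012 and 0.012 m and z of blue_pawn_center in the frame of finish_rack between 0.042 and 0.048 m and (y of green_pawn_center in the frame of finish_rack between 0.087 and 0.111 m or y of green_pawn_center in the frame of finish_rack between 0.021 and 0.045 m or y of green_pawn_center in the frame of finish_rack between -0.045 and -0.021 m or y of green_pawn_center in the frame of finish_rack between -0.111 and -0.087 m) and x of green_pawn_center in the frame of finish_rack between -0.012 and 0.012 m and z of green_pawn_center in the frame of finish_rack between 0.042 and 0.048 m and (y of yellow_pawn_center in the frame of finish_rack between 0.087 and 0.111 m or y of yellow_pawn_center in the frame of finish_rack between 0.021 and 0.045 m or y of yellow_pawn_center in the frame of finish_rack between -0.045 and -0.021 m or y of yellow_pawn_center in the frame of finish_rack between -0.111 and -0.087 m) and x of yellow_pawn_center in the frame of finish_rack between -0.012 and 0.012 m and z of yellow_pawn_center in the frame of finish_rack between 0.042 and 0.048 m and ((y of red_tile in the frame of blue_tile above 0 m and y of red_pawn_center in the frame of finish_rack below -0.066 m and y of blue_pawn_center in the frame of finish_rack above -0.066 m) or (y of red_tile in the frame of blue_tile below 0 m and y of blue_pawn_center in the frame of finish_rack below -0.066 m and y of red_pawn_center in the frame of finish_rack above -0.066 m) or (y of red_tile in the frame of blue_tile above 0 m and y of red_pawn_center in the frame of finish_rack below 0 m and y of blue_pawn_center in the frame of finish_rack above 0 m) or (y of red_tile in the frame of blue_tile below 0 m and y of blue_pawn_center in the frame of finish_rack below 0 m and y of red_pawn_center in the frame of finish_rack above 0 m) or (y of red_tile in the frame of blue_tile above 0 m and y of red_pawn_center in the frame of finish_rack below 0.066 m and y of blue_pawn_center in the frame of finish_rack above 0.066 m) or (y of red_tile in the frame of blue_tile below 0 m and y of blue_pawn_center in the frame of finish_rack below 0.066 m and y of red_pawn_center in the frame of finish_rack above 0.066 m)) and ((y of red_tile in the frame of green_tile above 0 m and y of red_pawn_center in the frame of finish_rack below -0.066 m and y of green_pawn_center in the frame of finish_rack above -0.066 m) or (y of red_tile in the frame of green_tile below 0 m and y of green_pawn_center in the frame of finish_rack below -0.066 m and y of red_pawn_center in the frame of finish_rack above -0.066 m) or (y of red_tile in the frame of green_tile above 0 m and y of red_pawn_center in the frame of finish_rack below 0 m and y of green_pawn_center in the frame of finish_rack above 0 m) or (y of red_tile in the frame of green_tile below 0 m and y of green_pawn_center in the frame of finish_rack below 0 m and y of red_pawn_center in the frame of finish_rack above 0 m) or (y of red_tile in the frame of green_tile above 0 m and y of red_pawn_center in the frame of finish_rack below 0.066 m and y of green_pawn_center in the frame of finish_rack above 0.066 m) or (y of red_tile in the frame of green_tile below 0 m and y of green_pawn_center in the frame of finish_rack below 0.066 m and y of red_pawn_center in the frame of finish_rack above 0.066 m)) and ((y of red_tile in the frame of yellow_tile above 0 m and y of red_pawn_center in the frame of finish_rack below -0.066 m and y of yellow_pawn_center in the frame of finish_rack above -0.066 m) or (y of red_tile in the frame of yellow_tile below 0 m and y of yellow_pawn_center in the frame of finish_rack below -0.066 m and y of red_pawn_center in the frame of finish_rack above -0.066 m) or (y of red_tile in the frame of yellow_tile above 0 m and y of red_pawn_center in the frame of finish_rack below 0 m and y of yellow_pawn_center in the frame of finish_rack above 0 m) or (y of red_tile in the frame of yellow_tile below 0 m and y of yellow_pawn_center in the frame of finish_rack below 0 m and y of red_pawn_center in the frame of finish_rack above 0 m) or (y of red_tile in the frame of yellow_tile above 0 m and y of red_pawn_center in the frame of finish_rack below 0.066 m and y of yellow_pawn_center in the frame of finish_rack above 0.066 m) or (y of red_tile in the frame of yellow_tile below 0 m and y of yellow_pawn_center in the frame of finish_rack below 0.066 m and y of red_pawn_center in the frame of finish_rack above 0.066 m)) and ((y of blue_tile in the frame of green_tile above 0 m and y of blue_pawn_center in the frame of finish_rack below -0.066 m and y of green_pawn_center in the frame of finish_rack above -0.066 m) or (y of blue_tile in the frame of green_tile below 0 m and y of green_pawn_center in the frame of finish_rack below -0.066 m and y of blue_pawn_center in the frame of finish_rack above -0.066 m) or (y of blue_tile in the frame of green_tile above 0 m and y of blue_pawn_center in the frame of finish_rack below 0 m and y of green_pawn_center in the frame of finish_rack above 0 m) or (y of blue_tile in the frame of green_tile below 0 m and y of green_pawn_center in the frame of finish_rack below 0 m and y of blue_pawn_center in the frame of finish_rack above 0 m) or (y of blue_tile in the frame of green_tile above 0 m and y of blue_pawn_center in the frame of finish_rack below 0.066 m and y of green_pawn_center in the frame of finish_rack above 0.066 m) or (y of blue_tile in the frame of green_tile below 0 m and y of green_pawn_center in the frame of finish_rack below 0.066 m and y of blue_pawn_center in the frame of finish_rack above 0.066 m)) and ((y of blue_tile in the frame of yellow_tile above 0 m and y of blue_pawn_center in the frame of finish_rack below -0.066 m and y of yellow_pawn_center in the frame of finish_rack above -0.066 m) or (y of blue_tile in the frame of yellow_tile below 0 m and y of yellow_pawn_center in the frame of finish_rack below -0.066 m and y of blue_pawn_center in the frame of finish_rack above -0.066 m) or (y of blue_tile in the frame of yellow_tile above 0 m and y of blue_pawn_center in the frame of finish_rack below 0 m and y of yellow_pawn_center in the frame of finish_rack above 0 m) or (y of blue_tile in the frame of yellow_tile below 0 m and y of yellow_pawn_center in the frame of finish_rack below 0 m and y of blue_pawn_center in the frame of finish_rack above 0 m) or (y of blue_tile in the frame of yellow_tile above 0 m and y of blue_pawn_center in the frame of finish_rack below 0.066 m and y of yellow_pawn_center in the frame of finish_rack above 0.066 m) or (y of blue_tile in the frame of yellow_tile below 0 m and y of yellow_pawn_center in the frame of finish_rack below 0.066 m and y of blue_pawn_center in the frame of finish_rack above 0.066 m)) and ((y of green_tile in the frame of yellow_tile above 0 m and y of green_pawn_center in the frame of finish_rack below -0.066 m and y of yellow_pawn_center in the frame of finish_rack above -0.066 m) or (y of green_tile in the frame of yellow_tile below 0 m and y of yellow_pawn_center in the frame of finish_rack below -0.066 m and y of green_pawn_center in the frame of finish_rack above -0.066 m) or (y of green_tile in the frame of yellow_tile above 0 m and y of green_pawn_center in the frame of finish_rack below 0 m and y of yellow_pawn_center in the frame of finish_rack above 0 m) or (y of green_tile in the frame of yellow_tile below 0 m and y of yellow_pawn_center in the frame of finish_rack below 0 m and y of green_pawn_center in the frame of finish_rack above 0 m) or (y of green_tile in the frame of yellow_tile above 0 m and y of green_pawn_center in the frame of finish_rack below 0.066 m and y of yellow_pawn_center in the frame of finish_rack above 0.066 m) or (y of green_tile in the frame of yellow_tile below 0 m and y of yellow_pawn_center in the frame of finish_rack below 0.066 m and y of green_pawn_center in the frame of finish_rack above 0.066 m)) and linear speed of each of red_pawn, blue_pawn, green_pawn, yellow_pawn below 0.02 m/s and angular speed of each of red_pawn, blue_pawn, green_pawn, yellow_pawn below 0.3 rad/s); the robot touches nothing.
It fails at once if the red pawn is tipped over (angle between red_pawn_center's own z axis and vertical above 1 rad).
It fails at once if the blue pawn is tipped over (angle between blue_pawn_center's own z axis and vertical above 1 rad).
It fails at once if the green pawn is tipped over (angle between green_pawn_center's own z axis and vertical above 1 rad).
It fails at once if the yellow pawn is tipped over (angle between yellow_pawn_center's own z axis and vertical above 1 rad).
It fails at once if the coffee cup is pushed away or tipped (distance of cup from where it was at the start of the episode above 0.02 m or angle between cup's own z axis and vertical above 0.3 rad).
It also fails if it takes over 104 s, if anything falls off the work surface, if the arm or the gripper's body presses on something with over 40 N, if the wrist force passes 120 N, or if a joint passes its speed limit or range.

ROBOT

A 7-joint arm with a two-finger parallel gripper is mounted at the origin on the work surface. World frame = base frame: x ahead of the robot, y to its left, z up, the work surface at z = 0. Lengths are in mm, angles in rad, forces in N, time in s.
With the tool pointing down it reaches from about 400 to 900 mm from the base axis. Payload 5.5 kg.
Tool frame: the origin (TCP) lies at the very end of the fingers, on their centre line; the grasp point (between the pads) lies 19 mm behind it; z points along the fingers, y is the direction in which the jaws open and shut (so a half turn about z gives the same grasp; the last joint's range is limited). The gripper opens to 85 mm and grips with 20 to 120 N. Pads are 22 mm wide; open, the fingers measure 114 mm over their backs; the gripper's body (76 mm by 85 mm) begins 54 mm behind the grasp point. The pads swing forward as they close: fully open they stand 13 mm farther back than shut.
Start: joints at [-0.953, 0.501, -0.427, 1.55, 0.221, 1.138, -0.21], TCP at [225.775, 609.529, 231.31] pointing down, gripper open.
Joint ranges: [-2.88, 2.88], [-0.31, 2.03], [-1.54, 1.56], [0.2, 2.42], [-1.41, 4.55], [0.19, 2.02], [-2.57, 2.57]. Speed limits (rad/s): [2.57, 2.57, 3.14, 3.14, 3.14, 3.14, 3.14].

INTERFACE

Orientations are given as a rotation vector (axis times angle).
In Python, from cell import * gives the robot as it stands.
- The arm moves only by the tool send_rows, never from a script. Its argument "commands" is a list of rows, each an object with "dp": the shift along the world's x, y, z in m, a list of three; "delta_rot": the turn, a rotation vector about the world's x, y, z in rad, a list of three; "jaw": the closure in counts, from 0 (fully open) to 255 (shut). In form: [{"dp": [x, y, z], "delta_rot": [wx, wy, wz], "jaw": jaw}, ...]. A call has exactly 8 rows; each row shifts and turns the commanded pose from where the row before left it; what a row does not reach is not made up. A row lasts 1/12 s, in which the tool goes at most 41.7 mm and 7.16 degrees, less where a joint would pass 70% of its speed; a pose out of reach is approached as far as the arm can. A call with a gripper value outside its range is refused whole. The fingers move at their own pace and stop on an object; "force" is the grip in N (left out, the last holds). Time passes only in rows, so rows that do not move let the fingers close, or fill a call up. It gives the time, the measured TCP pose, the force and the opening at its end, in the units of the state.
- sense(): the state, without advancing time (a new reading comes with each control period).
- snapshot(name): name is "side" or "top" or "wrist"; returns a dict with "frame" (384x512x3 uint8, red, green, blue), "camera_matrix" (3x3 intrinsics, pixels), "R" (3x3) and "t" (3): a world point X has camera coordinates R X + t. Camera axes: x right, y down, z forward; pixel columns grow to the right and rows downward; lengths in mm; the calibration is good to about 2 mm. A picture is of the moment at which its call begins. There is no depth.
- close_job(): hands the job in, once; it reports no verdict.
The state is a dict: "time": time; "q": joint angles; "dq": joint speeds; "tau": joint torques, N m; "ee_pos": TCP position; "tcp_rot": TCP orientation; "wrist_force": force on the tool from outside, world axes, zero at the start; "wrist_torque": the same for the moment, N m; "opening": opening from 0.0 (shut) to 1.0 (fully open).
Only numpy, scipy, OpenCV 4.12 (cv2) and the standard library are available. Lean on these libraries where they do the work, as an engineer would, in place of code of your own. Each camera call takes 0.05 s, during which the arm holds its last target. There are 200 camera calls.

## Working session

There is one attempt and no reset: what is moved stays moved. The work goes in short steps, Python scripts to look and compute and a tool call to move; the robot and the scene stay as the last step left them, time stands still between calls to the robot, and variables do not carry over. Pictures are saved under pics/ and viewed, about 12 in all and at most 16, crops included, and the job is handed in when it is done.

Besides the shell and the picture viewer there is one more tool, called after "Emit:" by a JSON object that holds its "method" and its "body". send_rows: Moves the arm, as the interface text tells. Its arguments: {"type":"object","properties":{"commands":{"type":"array","items":{"type":"object","properties":{"dp":{"type":"array","items":{"type":"number"}},"delta_rot":{"type":"array","items":{"type":"number"}},"jaw":{"type":"number"}}}},"force":{"type":"number"}},"required":["commands"]}

```bash
mkdir -p pics; python3 - <<'E'
from cell import *
import cv2,numpy as np,pickle
s=sense();print(s['time'],s['ee_pos'],s['tcp_rot'],s['opening'])
d={}
for n in("top","side"):
    p=snapshot(n);d[n]=p;cv2.imwrite(f"pics/{n}0.png",cv2.resize(p['frame'][:,:,::-1],(768,576),interpolation=cv2.INTER_CUBIC))
    print(n,p['camera_matrix'],p['R'],p['t'])
pickle.dump(d,open('d0.pkl','wb'))
E
```

```text
0.0 [225.61521239 608.83878228 230.23981786] [-5.54311741e-01 -3.09188214e+00  3.02591657e-03] 0.9974817672908738
top [[446.17648083   0.         258.92358305]
 [  0.         446.17648083 191.10153599]
 [  0.           0.           1.        ]] [[-0.02257702 -0.99973112  0.00528757]
 [-0.9908261   0.0216704  -0.13339431]
 [ 0.13324386 -0.00825071 -0.99104894]] [  10.68402441  564.36727838 1005.77910303]
side [[445.48361293   0.         254.37537045]
 [  0.         445.48361293 194.57588921]
 [  0.           0.           1.        ]] [[ 0.90375379 -0.42791534 -0.0108418 ]
 [-0.27980681 -0.57140288 -0.77149653]
 [ 0.32394016  0.70027652 -0.63614115]] [-530.64952324  219.29530858 1019.03690624]
```

View pics/top0.png

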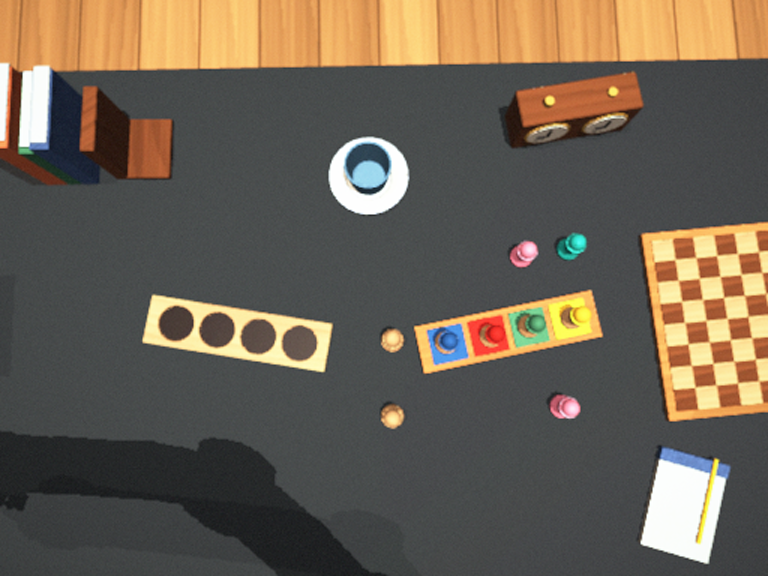

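View pics/side0.png

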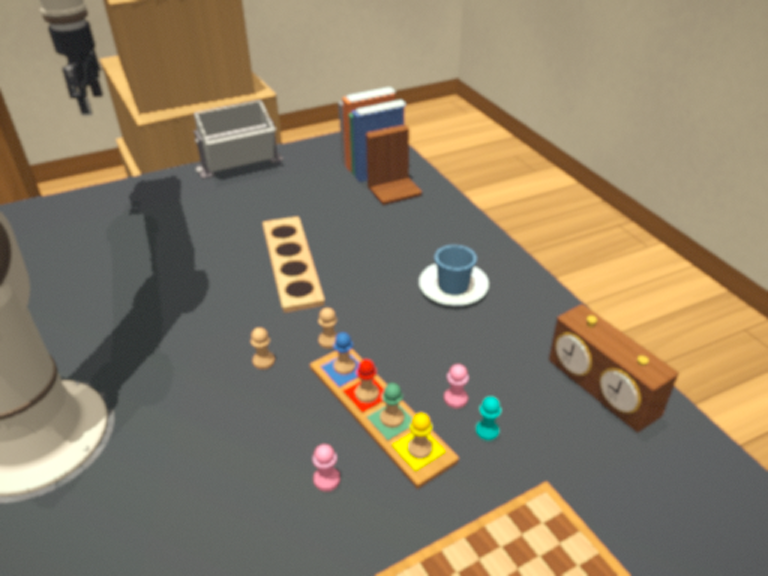

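Look-alikes (top picture, 768 wide): 
- Wanted: blue (448,341), red (493,333), green (534,323), yellow (578,316), all on tiles.
- Not wanted: pink (524,253) and (565,406), turquoise (573,244), plain ash (392,340) and (392,416).

Left to right, the row is blue, red, green, yellow. On the finish rack it must therefore be yellow, green, red, blue.

```bash
cat > h.py <<'E'
import numpy as np,cv2
from scipy.optimize import least_squares
def proj(p,X):
    c=np.atleast_2d(X)@p['R'].T+p['t'];u=c@p['camera_matrix'].T;return u[:,:2]/u[:,2:]
def ray(p,uv,z):
    d=p['R'].T@np.linalg.inv(p['camera_matrix'])@[uv[0],uv[1],1];o=-p['R'].T@p['t'];return o+d*(z-o[2])/d[2]
E
python3 - <<'E'
import pickle;from h import *
d=pickle.load(open('d0.pkl','rb'))
t=cv2.cvtColor(d['top']['frame'],cv2.COLOR_RGB2BGR);s=cv2.cvtColor(d['side']['frame'],cv2.COLOR_RGB2BGR)
# finish recesses: dark blobs inside rack, both views
g=t[190:252,90:228].max(2);m=(g<70).astype(np.uint8)
n,l,st,c=cv2.connectedComponentsWithStats(m)
pts=[]
for i in range(1,n):
    if 250<st[i,4]<800: 
        uv=c[i]+[90,190];pts.append(ray(d['top'],uv,10));print('recess',uv.round(1),st[i,4],pts[-1].round(1))
a=cv2.resize(t[185:260,265:410],None,fx=5,fy=5,interpolation=cv2.INTER_CUBIC)
b=cv2.resize(s[215:325,200:310],None,fx=5,fy=5,interpolation=cv2.INTER_CUBIC)
cv2.imwrite('pics/ca.png',a);cv2.imwrite('pics/cb.png',b)
E
```

```text
(no output)
```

View pics/ca.png

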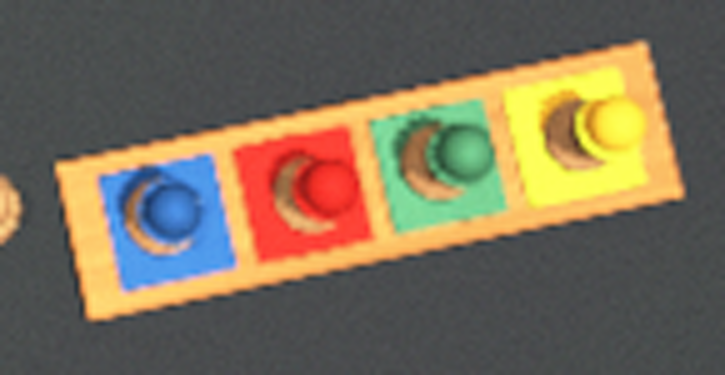

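View pics/cb.png

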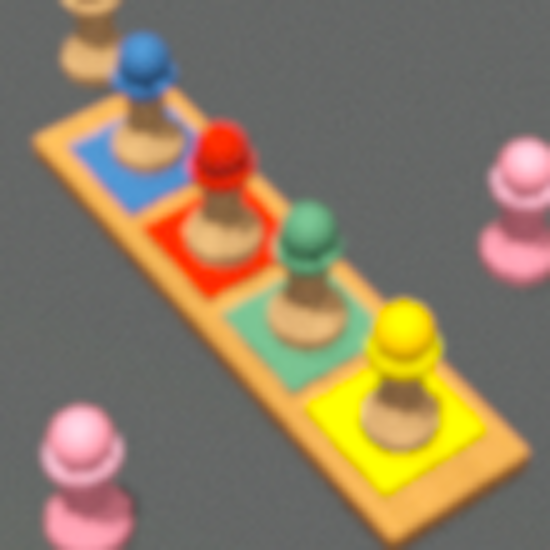

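Crops show all four on their tiles. Head centres in the top crop: blue (175,210), red (329,188), green (465,151), yellow (616,124). In the side crop: (143,57), (222,150), (308,229), (405,327).

```bash
python3 - <<'E'
import pickle;from h import *
d=pickle.load(open('d0.pkl','rb'));T,S=d['top'],d['side']
cv=lambda u,o:np.array(o)+(np.array(u)+.5)/5-.5
tp=[(175,210),(329,188),(465,151),(616,124)];sp=[(143,57),(222,150),(308,229),(405,327)]
P=[]
for n,a,b in zip('BRGY',tp,sp):
    a=cv(a,(265,185));b=cv(b,(200,215))
    r=least_squares(lambda X:np.r_[proj(T,X)[0]-a,proj(S,X)[0]-b],[600,-100,77])
    P.append(ray(T,a,77));print(n,'tri',r.x.round(1),'res',r.fun.round(1),'top@77',P[-1].round(1),'side@77',ray(S,b,77).round(1))
# racks: min-area rect of pale wood mask, both views of finish rack
for nm,p,x0,x1,y0,y1 in (('T',T,90,228,188,255),('S',S,170,220,140,210)):
    m=np.zeros(p['frame'].shape[:2],np.uint8);f=p['frame']
    m[y0:y1,x0:x1]=(f[y0:y1,x0:x1,0]>120)
    c=max(cv2.findContours(m,0,2)[0],key=cv2.contourArea)[:,0,:]
    # warp outline to top plane z=14, fit rectangle there
    W=np.array([ray(p,q,14)[:2] for q in c],np.float32)
    print(nm,cv2.minAreaRect(W), W.min(0),W.max(0))
    inner=[c for c in cv2.findContours(255*(1-(m>0)).astype(np.uint8),cv2.RETR_LIST,2)[0] if 40<cv2.contourArea(c)<1000]
    for c in inner:
        q=cv2.fitEllipse(c)[0];print('  recess',np.round(q,1),ray(p,q,12).round(1))
E
```

```text
B tri [477.  -89.9  81. ] res [-0.   0.1  0.1 -0. ] top@77 [477.4 -90.3  77. ] side@77 [478.2 -85.8  77. ]
R tri [ 486.  -159.3   78.1] res [ 0.  -0.2 -0.2  0. ] top@77 [ 485.7 -159.4   77. ] side@77 [ 486.9 -158.4   77. ]
G tri [ 500.5 -220.5   79. ] res [-0.   0.1  0.1 -0. ] top@77 [ 500.9 -221.    77. ] side@77 [ 501.1 -218.8   77. ]
Y tri [ 511.7 -288.5   80.7] res [ 0.1 -0.2 -0.2  0.1] top@77 [ 511.5 -289.4   77. ] side@77 [ 513.7 -285.9   77. ]
T ((500.29632568359375, 238.5242919921875), (292.7600402832031, 78.90156555175781), 79.54923248291016) [437.25552  89.26293] [564.06177 387.29913]
  recess [199.2 228.4] [482.  141.4  12. ]
  recess [171.9 224. ] [493.8 206.   12. ]
  recess [144.4 219.5] [506.  271.3  12. ]
  recess [117.2 215.1] [517.8 335.9  12. ]
S ((496.5461120605469, 225.26722717285156), (343.1580810546875, 87.49774169921875), 79.60105895996094) [431.72803  49.35501] [566.4956 399.5716]
  recess [199.1 192.1] [481.5 144.2  12. ]
  recess [195.4 178.4] [493.4 209.8  12. ]
  recess [191.9 166. ] [505.  273.8  12. ]
  recess [188.6 154.2] [516.5 339.1  12. ]
```

Emit:
{"method": "send_rows", "body": {"commands": [{"dp":[0.028,-0.02,0],"delta_rot":[0,0,-0.1],"jaw":0},{"dp":[0.028,-0.02,0],"delta_rot":[0,0,-0.1],"jaw":0},{"dp":[0.028,-0.02,0],"delta_rot":[0,0,-0.1],"jaw":0},{"dp":[0.028,-0.02,0],"delta_rot":[0,0,-0.1],"jaw":0},{"dp":[0.028,-0.02,0],"delta_rot":[0,0,-0.1],"jaw":0},{"dp":[0.028,-0.02,0],"delta_rot":[0,0,-0.1],"jaw":0},{"dp":[0.028,-0.02,0],"delta_rot":[0,0,-0.1],"jaw":0},{"dp":[0.028,-0.02,0],"delta_rot":[0,0,-0.1],"jaw":0}]}}

```text
time: 0.77
ee_pos: [450.8, 448.1, 230.9]
tcp_rot: [-1.721, -2.628, 0.001]
wrist_force: [-0.3, 0.8, -0.2]
opening: 1.004
```

Emit:
{"method": "send_rows", "body": {"commands": [{"dp":[0.003,-0.033,-0.005],"delta_rot":[0,0,-0.1],"jaw":0},{"dp":[0.003,-0.033,-0.005],"delta_rot":[0,0,-0.1],"jaw":0},{"dp":[0.003,-0.033,-0.005],"delta_rot":[0,0,-0.1],"jaw":0},{"dp":[0.003,-0.033,-0.005],"delta_rot":[0,0,-0.1],"jaw":0},{"dp":[0.003,-0.033,-0.005],"delta_rot":[0,0,0],"jaw":0},{"dp":[0.003,-0.033,-0.005],"delta_rot":[0,0,0],"jaw":0},{"dp":[0.003,-0.033,-0.005],"delta_rot":[0,0,0],"jaw":0},{"dp":[0.003,-0.033,-0.005],"delta_rot":[0,0,0],"jaw":0}]}}

```text
time: 1.43
ee_pos: [473.3, 183.8, 190.9]
tcp_rot: [-2.203, -2.239, 0.001]
wrist_force: [-0.2, -0.6, 0.3]
opening: 1.0
```

Emit:
{"method": "send_rows", "body": {"commands": [{"dp":[0.0005,-0.034,-0.006],"delta_rot":[0,0,0],"jaw":0},{"dp":[0.0005,-0.034,-0.006],"delta_rot":[0,0,0],"jaw":0},{"dp":[0.0005,-0.034,-0.006],"delta_rot":[0,0,0],"jaw":0},{"dp":[0.0005,-0.034,-0.006],"delta_rot":[0,0,0],"jaw":0},{"dp":[0.0005,-0.034,-0.006],"delta_rot":[0,0,0],"jaw":0},{"dp":[0.0005,-0.034,-0.006],"delta_rot":[0,0,0],"jaw":0},{"dp":[0.0005,-0.034,-0.006],"delta_rot":[0,0,0],"jaw":0},{"dp":[0,-0.034,-0.006],"delta_rot":[0,0,0],"jaw":0}]}}

```text
time: 2.1
ee_pos: [476.9, -88.0, 142.9]
tcp_rot: [-2.203, -2.239, 0.0]
wrist_force: [0.8, 0.7, -0.1]
opening: 1.001
```

```bash
python3 - <<'E'
from cell import *
import cv2
from h import *
s=sense();print(s['time'],s['ee_pos'],s['q'])
p=snapshot('wrist');cv2.imwrite('pics/w1.png',p['frame'][:,:,::-1])
for n,x,y in(('B',477,-89),('R',486,-159)):print(n,proj(p,[[x,y,77],[x,y,17]]).round())
E
```

```text
2.1 [476.85130894 -88.01947866 142.93519448] [ 0.02983111  0.29486474  0.11283328  2.05117237 -0.04575063  0.79800159
  0.1860617 ]
B [[262. 206.]
 [262. 182.]]
R [[272. 287.]
 [270. 250.]]
```

View pics/w1.png

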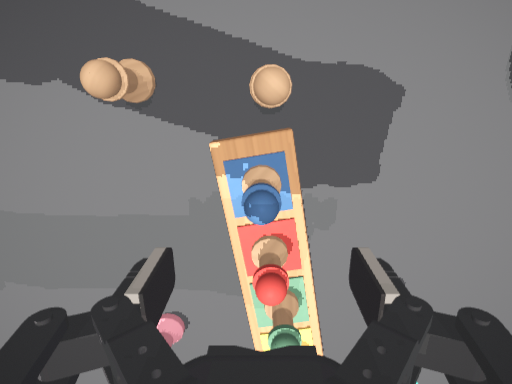

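Wrist view: blue head at (262,207) and foot at (262,183), within 1 px of the prediction, and the jaws straddle the row. Descending, then gripping.

Emit:
{"method": "send_rows", "body": {"commands": [{"dp":[0,-0.001,-0.016],"delta_rot":[0,0,0],"jaw":0},{"dp":[0,0,-0.016],"delta_rot":[0,0,0],"jaw":0},{"dp":[0,0,-0.016],"delta_rot":[0,0,0],"jaw":0},{"dp":[0,0,-0.016],"delta_rot":[0,0,0],"jaw":0},{"dp":[0,0,-0.016],"delta_rot":[0,0,0],"jaw":0},{"dp":[0,0,-0.016],"delta_rot":[0,0,0],"jaw":0},{"dp":[0,0,-0.016],"delta_rot":[0,0,0],"jaw":0},{"dp":[0,0,0],"delta_rot":[0,0,0],"jaw":0}], "force": 30}}

```text
time: 2.82
ee_pos: [474.7, -86.8, 28.6]
tcp_rot: [-2.2, -2.236, 0.005]
wrist_force: [-0.9, -0.2, -0.0]
opening: 0.995
```

Emit:
{"method": "send_rows", "body": {"commands": [{"dp":[0,0,0],"delta_rot":[0,0,0],"jaw":100},{"dp":[0,0,0],"delta_rot":[0,0,0],"jaw":140},{"dp":[0,0,0],"delta_rot":[0,0,0],"jaw":170},{"dp":[0,0,0],"delta_rot":[0,0,0],"jaw":190},{"dp":[0,0,0],"delta_rot":[0,0,0],"jaw":210},{"dp":[0,0,0],"delta_rot":[0,0,0],"jaw":230},{"dp":[0,0,0],"delta_rot":[0,0,0],"jaw":230},{"dp":[0,0,0],"delta_rot":[0,0,0],"jaw":230}], "force": 30}}

```text
time: 3.48
ee_pos: [477.7, -87.6, 32.1]
tcp_rot: [2.203, 2.238, 0.001]
wrist_force: [-2.2, -0.6, 5.5]
opening: 0.33
```

```bash
python3 - <<'E'
from cell import *
import cv2
s=sense();print(s['time'],s['ee_pos'],s['opening'],s['wrist_force'])
p=snapshot('side');f=p['frame'][:,:,::-1][190:330,190:330];cv2.imwrite('pics/s2.png',cv2.resize(f,None,fx=4,fy=4,interpolation=cv2.INTER_CUBIC))
E
```

```text
3.4833 [477.72674376 -87.56525673  32.13634889] 0.32992109670330033 [-2.15306638 -0.60534499  5.46719895]
```

View pics/s2.png

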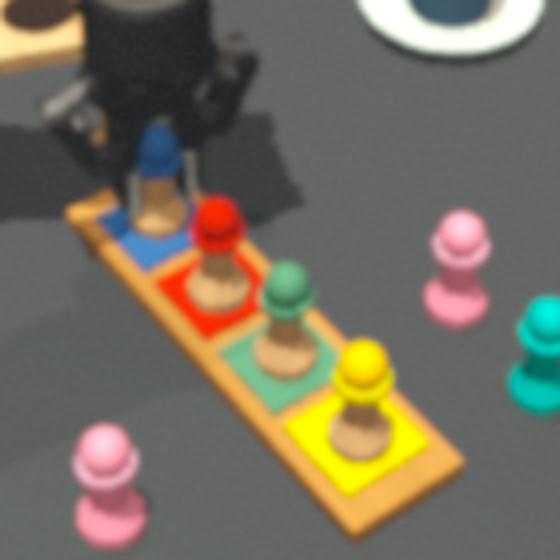

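Emit:
{"method": "send_rows", "body": {"commands": [{"dp":[0,0,0],"delta_rot":[0,0,0],"jaw":230},{"dp":[0,0,0],"delta_rot":[0,0,0],"jaw":230},{"dp":[0,0,0],"delta_rot":[0,0,0],"jaw":230},{"dp":[0,0,0],"delta_rot":[0,0,0],"jaw":230},{"dp":[0,0,0],"delta_rot":[0,0,0],"jaw":230},{"dp":[0,0,0],"delta_rot":[0,0,0],"jaw":230},{"dp":[0,0,0],"delta_rot":[0,0,0],"jaw":230},{"dp":[0,0,0],"delta_rot":[0,0,0],"jaw":230}]}}

```text
time: 4.2
ee_pos: [477.7, -87.6, 32.1]
tcp_rot: [2.203, 2.239, 0.001]
wrist_force: [-1.3, 0.1, 6.7]
opening: 0.327
```

Stopped at about 28 mm, not 20: the fingertips are on the taper (14 mm up). I'll open, raise about 7 mm, and close again.

Emit:
{"method": "send_rows", "body": {"commands": [{"dp":[0,0,0],"delta_rot":[0,0,0],"jaw":100},{"dp":[0,0,0],"delta_rot":[0,0,0],"jaw":100},{"dp":[0,0,0],"delta_rot":[0,0,0],"jaw":100},{"dp":[0,0,0],"delta_rot":[0,0,0],"jaw":100},{"dp":[0,0,0.004],"delta_rot":[0,0,0],"jaw":100},{"dp":[0,0,0.003],"delta_rot":[0,0,0],"jaw":100},{"dp":[0,0,0],"delta_rot":[0,0,0],"jaw":100},{"dp":[0,0,0],"delta_rot":[0,0,0],"jaw":100}]}}

```text
time: 4.87
ee_pos: [477.6, -87.5, 38.7]
tcp_rot: [2.203, 2.239, 0.001]
wrist_force: [-0.7, 0.2, -0.6]
opening: 0.607
```

Emit:
{"method": "send_rows", "body": {"commands": [{"dp":[0,0,0],"delta_rot":[0,0,0],"jaw":230},{"dp":[0,0,0],"delta_rot":[0,0,0],"jaw":230},{"dp":[0,0,0],"delta_rot":[0,0,0],"jaw":230},{"dp":[0,0,0],"delta_rot":[0,0,0],"jaw":230},{"dp":[0,0,0],"delta_rot":[0,0,0],"jaw":230},{"dp":[0,0,0],"delta_rot":[0,0,0],"jaw":230},{"dp":[0,0,0],"delta_rot":[0,0,0],"jaw":230},{"dp":[0,0,0],"delta_rot":[0,0,0],"jaw":230}]}}

```text
time: 5.53
ee_pos: [477.3, -87.5, 38.4]
tcp_rot: [2.204, 2.239, 0.0]
wrist_force: [-0.7, 0.5, 3.2]
opening: 0.328
```

Emit:
{"method": "send_rows", "body": {"commands": [{"dp":[0,0,0.006],"delta_rot":[0,0,0],"jaw":230},{"dp":[0,0,0.01],"delta_rot":[0,0,0],"jaw":230},{"dp":[0,0,0.01],"delta_rot":[0,0,0],"jaw":230},{"dp":[0,0,0.014],"delta_rot":[0,0,0],"jaw":230},{"dp":[0,0,0.014],"delta_rot":[0,0,0],"jaw":230},{"dp":[0,0,0.014],"delta_rot":[0,0,0],"jaw":230},{"dp":[0,0,0.014],"delta_rot":[0,0,0],"jaw":230},{"dp":[0,0,0.01],"delta_rot":[0,0,0],"jaw":230}]}}

```text
time: 6.2
ee_pos: [478.0, -87.6, 132.5]
tcp_rot: [2.202, 2.238, 0.002]
wrist_force: [0.6, -0.1, -1.3]
opening: 0.329
```

```bash
python3 - <<'E'
from cell import *
import cv2,numpy as np
s=sense();print(s['time'],s['ee_pos'],s['opening'],s['wrist_force'])
p=snapshot('side');w=snapshot('wrist')
f=p['frame'][:,:,::-1][170:270,180:280];a=cv2.resize(f,(400,400),interpolation=cv2.INTER_CUBIC)
b=cv2.resize(w['frame'][:,:,::-1][130:380,130:380],(400,400))
cv2.imwrite('pics/s3.png',np.hstack([a,b]))
E
```

```text
6.2 [478.04874597 -87.57622596 132.50358835] 0.3287026599081636 [ 0.60897593 -0.13239032 -1.3172514 ]
```

View pics/s3.png

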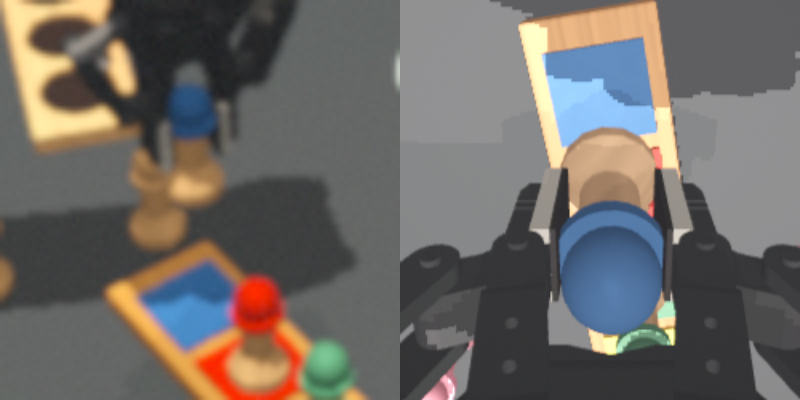

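The pawn hangs upright, held at the collar and shank. Carrying it to the rightmost recess (482,143).

Emit:
{"method": "send_rows", "body": {"commands": [{"dp":[0.0005,0.014,0],"delta_rot":[0,0,0],"jaw":230},{"dp":[0.0005,0.028,0],"delta_rot":[0,0,0],"jaw":230},{"dp":[0.0005,0.036,0],"delta_rot":[0,0,0],"jaw":230},{"dp":[0.0005,0.038,0],"delta_rot":[0,0,0],"jaw":230},{"dp":[0.0005,0.038,0],"delta_rot":[0,0,0],"jaw":230},{"dp":[0.0005,0.036,0],"delta_rot":[0,0,0],"jaw":230},{"dp":[0.0005,0.026,0],"delta_rot":[0,0,0],"jaw":230},{"dp":[0.0005,0.0145,0],"delta_rot":[0,0,0],"jaw":230}]}}

```text
time: 6.97
ee_pos: [480.3, 147.6, 129.8]
tcp_rot: [-2.197, -2.244, -0.001]
wrist_force: [0.4, 0.5, -0.3]
opening: 0.322
```

Emit:
{"method": "send_rows", "body": {"commands": [{"dp":[0,0,-0.008],"delta_rot":[0,0,0],"jaw":230},{"dp":[0,0,-0.015],"delta_rot":[0,0,0],"jaw":230},{"dp":[0,0,-0.015],"delta_rot":[0,0,0],"jaw":230},{"dp":[0,0,-0.015],"delta_rot":[0,0,0],"jaw":230},{"dp":[0,0,-0.015],"delta_rot":[0,0,0],"jaw":230},{"dp":[0,0,-0.012],"delta_rot":[0,0,0],"jaw":230},{"dp":[0,0,-0.009],"delta_rot":[0,0,0],"jaw":230},{"dp":[0,0,0],"delta_rot":[0,0,0],"jaw":230}]}}

```text
time: 7.63
ee_pos: [479.4, 141.2, 39.0]
tcp_rot: [-2.204, -2.237, 0.007]
wrist_force: [-1.4, -0.2, 0.0]
opening: 0.331
```

```bash
python3 - <<'E'
from cell import *
import cv2,numpy as np
s=sense();print(s['time'],s['ee_pos'],s['opening'],s['wrist_force'])
p=snapshot('side');w=snapshot('wrist')
f=p['frame'][:,:,::-1][130:230,150:250];a=cv2.resize(f,(400,400),interpolation=cv2.INTER_CUBIC)
b=cv2.resize(w['frame'][:,:,::-1][80:330,130:380],(400,400))
cv2.imwrite('pics/s4.png',np.hstack([a,b]))
E
```

```text
7.6333 [479.43659054 141.23647016  38.96143297] 0.33110212204354367 [-1.36065605 -0.18818753  0.00363638]
```

View pics/s4.png

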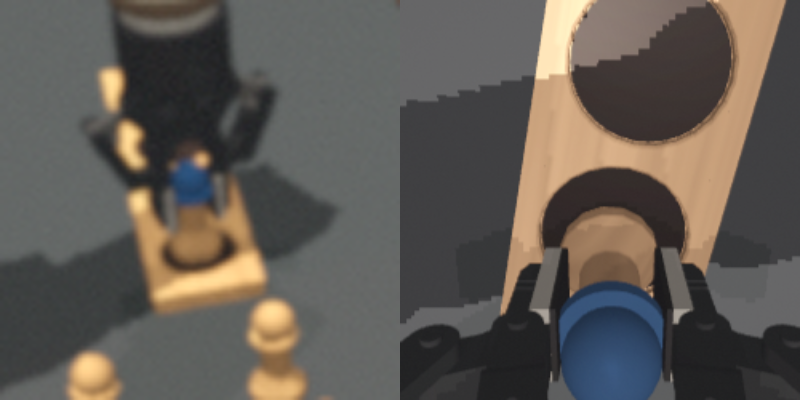

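Blue's foot is centred over the right recess. Lowering the last 8 mm slowly.

Emit:
{"method": "send_rows", "body": {"commands": [{"dp":[0,0,0],"delta_rot":[0,0,0],"jaw":230},{"dp":[0,0,-0.002],"delta_rot":[0,0,0],"jaw":230},{"dp":[0,0,-0.002],"delta_rot":[0,0,0],"jaw":230},{"dp":[0,0,-0.002],"delta_rot":[0,0,0],"jaw":230},{"dp":[0,0,-0.002],"delta_rot":[0,0,0],"jaw":230},{"dp":[0,0,-0.002],"delta_rot":[0,0,0],"jaw":230},{"dp":[0,0,0],"delta_rot":[0,0,0],"jaw":230},{"dp":[0,0,0],"delta_rot":[0,0,0],"jaw":230}]}}

```text
time: 8.4
ee_pos: [481.1, 143.0, 31.1]
tcp_rot: [-2.203, -2.239, 0.001]
wrist_force: [0.3, 0.8, -0.3]
opening: 0.327
```

Emit:
{"method": "send_rows", "body": {"commands": [{"dp":[0,0,-0.0007],"delta_rot":[0,0,0],"jaw":230},{"dp":[0,0,0],"delta_rot":[0,0,0],"jaw":180},{"dp":[0,0,0],"delta_rot":[0,0,0],"jaw":150},{"dp":[0,0,0],"delta_rot":[0,0,0],"jaw":120},{"dp":[0,0,0],"delta_rot":[0,0,0],"jaw":90},{"dp":[0,0,0],"delta_rot":[0,0,0],"jaw":70},{"dp":[0,0,0],"delta_rot":[0,0,0],"jaw":70},{"dp":[0,0,0],"delta_rot":[0,0,0],"jaw":70}]}}

```text
time: 9.07
ee_pos: [481.3, 143.1, 30.7]
tcp_rot: [2.204, 2.239, 0.0]
wrist_force: [0.1, 0.1, -0.0]
opening: 0.731
```

Emit:
{"method": "send_rows", "body": {"commands": [{"dp":[0,0,0.008],"delta_rot":[0,0,0],"jaw":70},{"dp":[0,0,0.012],"delta_rot":[0,0,0],"jaw":70},{"dp":[0,0,0.015],"delta_rot":[0,0,0],"jaw":70},{"dp":[0,0,0.015],"delta_rot":[0,0,0],"jaw":70},{"dp":[0,0,0.015],"delta_rot":[0,0,0],"jaw":70},{"dp":[0,0,0.015],"delta_rot":[0,0,0],"jaw":70},{"dp":[0,0,0.015],"delta_rot":[0,0,0],"jaw":70},{"dp":[0,0,0.015],"delta_rot":[0,0,0],"jaw":70}]}}

```text
time: 9.73
ee_pos: [481.2, 143.0, 142.0]
tcp_rot: [2.204, 2.239, 0.001]
wrist_force: [0.4, 0.7, 0.3]
opening: 0.724
```

```bash
python3 - <<'E'
from cell import *
import cv2,numpy as np
s=sense();print(s['time'],s['ee_pos'],s['opening'],s['wrist_force'])
p=snapshot('side');w=snapshot('wrist')
f=p['frame'][:,:,::-1][130:230,150:250];a=cv2.resize(f,(400,400),interpolation=cv2.INTER_CUBIC)
b=cv2.resize(w['frame'][:,:,::-1][80:330,130:380],(400,400))
cv2.imwrite('pics/s5.png',np.hstack([a,b]))
E
```

```text
9.7333 [481.20851669 142.98550272 141.98069482] 0.7240596605075059 [0.40070423 0.67614991 0.28902949]
```

View pics/s5.png

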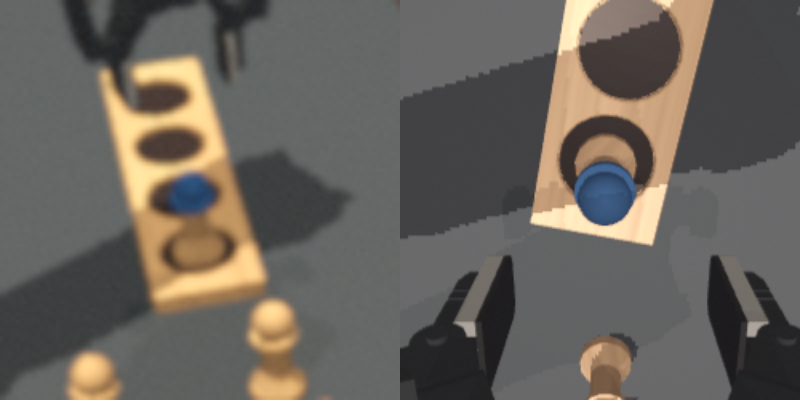

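Blue stands released and centred in its recess. Next: red (486,−159).

Emit:
{"method": "send_rows", "body": {"commands": [{"dp":[0.0006,-0.036,0],"delta_rot":[0,0,0],"jaw":50},{"dp":[0.0006,-0.039,0],"delta_rot":[0,0,0],"jaw":50},{"dp":[0.0006,-0.039,0],"delta_rot":[0,0,0],"jaw":50},{"dp":[0.0006,-0.039,0],"delta_rot":[0,0,0],"jaw":50},{"dp":[0.0006,-0.039,0],"delta_rot":[0,0,0],"jaw":50},{"dp":[0.0006,-0.039,0],"delta_rot":[0,0,0],"jaw":50},{"dp":[0.0006,-0.039,0],"delta_rot":[0,0,0],"jaw":50},{"dp":[0.0006,-0.032,0],"delta_rot":[0,0,0],"jaw":50}]}}

```text
time: 10.5
ee_pos: [485.2, -162.2, 140.3]
tcp_rot: [2.205, 2.237, -0.001]
wrist_force: [0.7, -0.3, -0.2]
opening: 0.799
```

Emit:
{"method": "send_rows", "body": {"commands": [{"dp":[0,0,0],"delta_rot":[0,0,0],"jaw":50},{"dp":[0,0,-0.01],"delta_rot":[0,0,0],"jaw":50},{"dp":[0,0,-0.02],"delta_rot":[0,0,0],"jaw":50},{"dp":[0,0,-0.02],"delta_rot":[0,0,0],"jaw":50},{"dp":[0,0,-0.02],"delta_rot":[0,0,0],"jaw":50},{"dp":[0,0,-0.02],"delta_rot":[0,0,0],"jaw":50},{"dp":[0,0,-0.01],"delta_rot":[0,0,0],"jaw":50},{"dp":[0,0,-0.003],"delta_rot":[0,0,0],"jaw":50}]}}

```text
time: 11.17
ee_pos: [484.2, -156.8, 35.1]
tcp_rot: [-2.198, -2.238, 0.003]
wrist_force: [-0.2, 0.9, 0.2]
opening: 0.803
```

Emit:
{"method": "send_rows", "body": {"commands": [{"dp":[0,0,0],"delta_rot":[0,0,0],"jaw":80},{"dp":[0,0,0],"delta_rot":[0,0,0],"jaw":140},{"dp":[0,0,0],"delta_rot":[0,0,0],"jaw":180},{"dp":[0,0,0],"delta_rot":[0,0,0],"jaw":230},{"dp":[0,0,0],"delta_rot":[0,0,0],"jaw":230},{"dp":[0,0,0],"delta_rot":[0,0,0],"jaw":230},{"dp":[0,0,0],"delta_rot":[0,0,0],"jaw":230},{"dp":[0,0,0],"delta_rot":[0,0,0],"jaw":230}]}}

```text
time: 11.83
ee_pos: [486.9, -159.3, 38.7]
tcp_rot: [2.203, 2.238, 0.002]
wrist_force: [-0.7, 0.7, 7.6]
opening: 0.326
```

Emit:
{"method": "send_rows", "body": {"commands": [{"dp":[0,0,0.008],"delta_rot":[0,0,0],"jaw":230},{"dp":[0,0,0.016],"delta_rot":[0,0,0],"jaw":230},{"dp":[0,0,0.018],"delta_rot":[0,0,0],"jaw":230},{"dp":[0,0,0.018],"delta_rot":[0,0,0],"jaw":230},{"dp":[0,0,0.018],"delta_rot":[0,0,0],"jaw":230},{"dp":[0,0,0.016],"delta_rot":[0,0,0],"jaw":230},{"dp":[0,0.014,0],"delta_rot":[0,0,0],"jaw":230},{"dp":[0,0.026,0],"delta_rot":[0,0,0],"jaw":230}]}}

```text
time: 12.5
ee_pos: [486.9, -122.3, 133.6]
tcp_rot: [2.207, 2.23, 0.001]
wrist_force: [-0.3, -0.2, -1.3]
opening: 0.325
```

Emit:
{"method": "send_rows", "body": {"commands": [{"dp":[0.001,0.034,0],"delta_rot":[0,0,0],"jaw":230},{"dp":[0.001,0.038,0],"delta_rot":[0,0,0],"jaw":230},{"dp":[0.001,0.038,0],"delta_rot":[0,0,0],"jaw":230},{"dp":[0.001,0.038,0],"delta_rot":[0,0,0],"jaw":230},{"dp":[0.001,0.038,0],"delta_rot":[0,0,0],"jaw":230},{"dp":[0.001,0.038,0],"delta_rot":[0,0,0],"jaw":230},{"dp":[0,0.036,0],"delta_rot":[0,0,0],"jaw":230},{"dp":[0,0.028,0],"delta_rot":[0,0,0],"jaw":230}]}}

```text
time: 13.17
ee_pos: [491.5, 172.6, 132.2]
tcp_rot: [-2.201, -2.241, -0.002]
wrist_force: [-0.8, -0.1, -0.5]
opening: 0.325
```

Emit:
{"method": "send_rows", "body": {"commands": [{"dp":[0.0005,0.026,0],"delta_rot":[0,0,0],"jaw":230},{"dp":[0,0.013,0],"delta_rot":[0,0,0],"jaw":230},{"dp":[0,0,0],"delta_rot":[0,0,0],"jaw":230},{"dp":[0,0,-0.01],"delta_rot":[0,0,0],"jaw":230},{"dp":[0,0,-0.016],"delta_rot":[0,0,0],"jaw":230},{"dp":[0,0,-0.02],"delta_rot":[0,0,0],"jaw":230},{"dp":[0,0,-0.016],"delta_rot":[0,0,0],"jaw":230},{"dp":[0,0,0],"delta_rot":[0,0,0],"jaw":230}]}}

```text
time: 13.83
ee_pos: [490.2, 203.7, 66.0]
tcp_rot: [-2.207, -2.234, 0.011]
wrist_force: [0.3, 0.1, -0.5]
opening: 0.321
```

Emit:
{"method": "send_rows", "body": {"commands": [{"dp":[0,0,-0.01],"delta_rot":[0,0,0],"jaw":230},{"dp":[0,0,-0.01],"delta_rot":[0,0,0],"jaw":230},{"dp":[0,0,-0.008],"delta_rot":[0,0,0],"jaw":230},{"dp":[0,0,-0.004],"delta_rot":[0,0,0],"jaw":230},{"dp":[0,0,-0.003],"delta_rot":[0,0,0],"jaw":230},{"dp":[0,0,-0.002],"delta_rot":[0,0,0],"jaw":230},{"dp":[0,0,0],"delta_rot":[0,0,0],"jaw":230},{"dp":[0,0,0],"delta_rot":[0,0,0],"jaw":230}]}}

```text
time: 14.5
ee_pos: [492.8, 208.2, 32.8]
tcp_rot: [2.203, 2.239, 0.001]
wrist_force: [0.5, 0.3, -0.6]
opening: 0.325
```

```bash
python3 - <<'E'
from cell import *
import cv2,numpy as np
s=sense();print(s['time'],s['ee_pos'],s['opening'],s['wrist_force'])
p=snapshot('side');w=snapshot('wrist')
f=p['frame'][:,:,::-1][120:220,150:250];a=cv2.resize(f,(400,400),interpolation=cv2.INTER_CUBIC)
b=cv2.resize(w['frame'][:,:,::-1][80:330,130:380],(400,400))
cv2.imwrite('pics/s6.png',np.hstack([a,b]))
E
```

```text
14.5 [492.78198093 208.19393941  32.82766726] 0.3249066324647831 [ 0.45732093  0.3450078  -0.56180221]
```

View pics/s6.png

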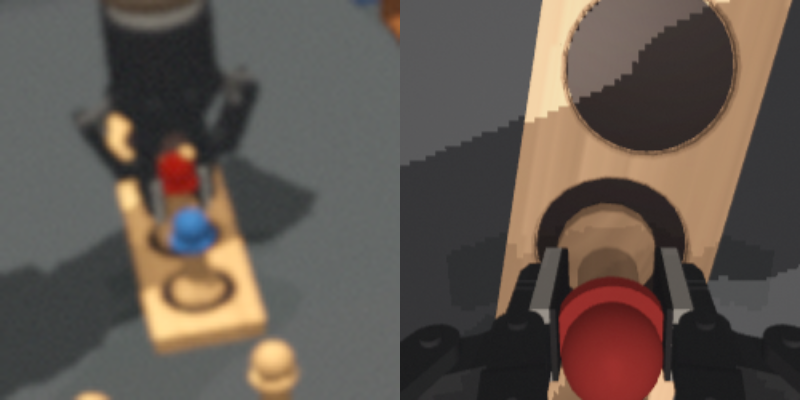

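Red is upright over its recess. Lowering 2 mm, releasing and rising, then on to green (500.5,−220).

Emit:
{"method": "send_rows", "body": {"commands": [{"dp":[0,0,-0.0015],"delta_rot":[0,0,0],"jaw":230},{"dp":[0,0,-0.0008],"delta_rot":[0,0,0],"jaw":230},{"dp":[0,0,0],"delta_rot":[0,0,0],"jaw":230},{"dp":[0,0,0],"delta_rot":[0,0,0],"jaw":180},{"dp":[0,0,0],"delta_rot":[0,0,0],"jaw":140},{"dp":[0,0,0],"delta_rot":[0,0,0],"jaw":100},{"dp":[0,0,0],"delta_rot":[0,0,0],"jaw":70},{"dp":[0,0,0],"delta_rot":[0,0,0],"jaw":50}]}}

```text
time: 15.27
ee_pos: [492.5, 207.9, 30.2]
tcp_rot: [-2.204, -2.239, 0.0]
wrist_force: [0.5, 0.3, 0.1]
opening: 0.802
```

Emit:
{"method": "send_rows", "body": {"commands": [{"dp":[0,0,0.008],"delta_rot":[0,0,0],"jaw":50},{"dp":[0,0,0.012],"delta_rot":[0,0,0],"jaw":50},{"dp":[0,0,0.018],"delta_rot":[0,0,0],"jaw":50},{"dp":[0,0,0.018],"delta_rot":[0,0,0],"jaw":50},{"dp":[0,0,0.018],"delta_rot":[0,0,0],"jaw":50},{"dp":[0,0,0.018],"delta_rot":[0,0,0],"jaw":50},{"dp":[0,0,0.018],"delta_rot":[0,0,0],"jaw":50},{"dp":[0,0,0],"delta_rot":[0,0,0],"jaw":50}]}}

```text
time: 15.93
ee_pos: [495.3, 209.2, 145.2]
tcp_rot: [2.202, 2.237, 0.011]
wrist_force: [0.0, 0.1, -0.7]
opening: 0.8
```

Emit:
{"method": "send_rows", "body": {"commands": [{"dp":[0.001,-0.036,0],"delta_rot":[0,0,0],"jaw":50},{"dp":[0.001,-0.038,0],"delta_rot":[0,0,0],"jaw":50},{"dp":[0.001,-0.038,0],"delta_rot":[0,0,0],"jaw":50},{"dp":[0.001,-0.038,0],"delta_rot":[0,0,0],"jaw":50},{"dp":[0.001,-0.038,0],"delta_rot":[0,0,0],"jaw":50},{"dp":[0.001,-0.038,0],"delta_rot":[0,0,0],"jaw":50},{"dp":[0.001,-0.038,0],"delta_rot":[0,0,0],"jaw":50},{"dp":[0.001,-0.038,0],"delta_rot":[0,0,0],"jaw":50}]}}

```text
time: 16.6
ee_pos: [500.3, -95.7, 140.9]
tcp_rot: [2.203, 2.239, 0.001]
wrist_force: [1.2, -0.7, -0.1]
opening: 0.802
```

Emit:
{"method": "send_rows", "body": {"commands": [{"dp":[0,-0.038,0],"delta_rot":[0,0,0],"jaw":50},{"dp":[0,-0.038,0],"delta_rot":[0,0,0],"jaw":50},{"dp":[0,-0.038,0],"delta_rot":[0,0,0],"jaw":50},{"dp":[0,-0.012,0],"delta_rot":[0,0,0],"jaw":50},{"dp":[0,0,0],"delta_rot":[0,0,0],"jaw":50},{"dp":[0,0,0],"delta_rot":[0,0,0],"jaw":50},{"dp":[0,0,0],"delta_rot":[0,0,0],"jaw":50},{"dp":[0,0,0],"delta_rot":[0,0,0],"jaw":50}]}}

```text
time: 17.27
ee_pos: [500.9, -217.7, 140.3]
tcp_rot: [-2.2, -2.242, -0.001]
wrist_force: [0.7, -0.4, -0.4]
opening: 0.804
```

```bash
python3 - <<'E'
from cell import *
import cv2,numpy as np
s=sense();print(s['time'],s['ee_pos'],s['opening'],s['wrist_force'])
p=snapshot('top');w=snapshot('wrist')
f=p['frame'][:,:,::-1][180:260,80:180];a=cv2.resize(f,(400,320),interpolation=cv2.INTER_CUBIC)
a=np.vstack([a,np.zeros((80,400,3),np.uint8)])
b=cv2.resize(w['frame'][:,:,::-1][80:330,130:380],(400,400))
cv2.imwrite('pics/s7.png',np.hstack([a,b]))
E
```

```text
17.2667 [ 500.90487618 -217.65809676  140.26789857] 0.8035032156094241 [ 0.66508227 -0.39368205 -0.43496458]
```

View pics/s7.png

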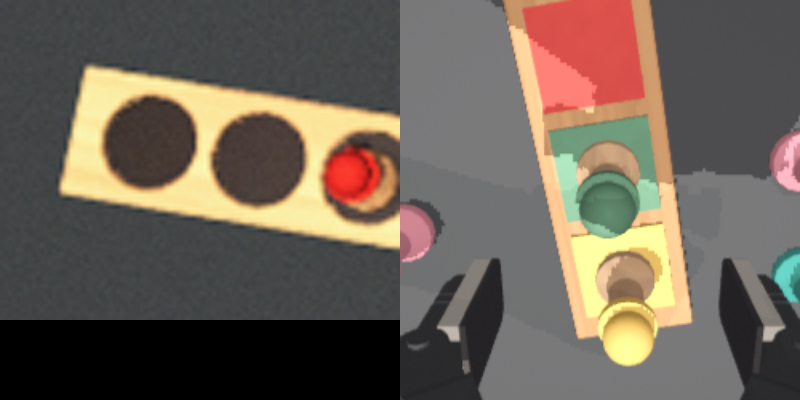

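Red stands in its recess, and the jaws are centred on green (head 608,205 in the crop). Grasping green.

Emit:
{"method": "send_rows", "body": {"commands": [{"dp":[0,-0.002,0],"delta_rot":[0,0,0],"jaw":50},{"dp":[0,0,-0.01],"delta_rot":[0,0,0],"jaw":50},{"dp":[0,0,-0.02],"delta_rot":[0,0,0],"jaw":50},{"dp":[0,0,-0.02],"delta_rot":[0,0,0],"jaw":50},{"dp":[0,0,-0.02],"delta_rot":[0,0,0],"jaw":50},{"dp":[0,0,-0.018],"delta_rot":[0,0,0],"jaw":50},{"dp":[0,0,-0.01],"delta_rot":[0,0,0],"jaw":50},{"dp":[0,0,-0.004],"delta_rot":[0,0,0],"jaw":50}]}}

```text
time: 18.03
ee_pos: [499.1, -221.2, 36.1]
tcp_rot: [-2.201, -2.237, 0.002]
wrist_force: [-0.0, -0.2, 0.1]
opening: 0.801
```

Emit:
{"method": "send_rows", "body": {"commands": [{"dp":[0,0,0],"delta_rot":[0,0,0],"jaw":80},{"dp":[0,0,0],"delta_rot":[0,0,0],"jaw":140},{"dp":[0,0,0],"delta_rot":[0,0,0],"jaw":180},{"dp":[0,0,0],"delta_rot":[0,0,0],"jaw":230},{"dp":[0,0,0],"delta_rot":[0,0,0],"jaw":230},{"dp":[0,0,0],"delta_rot":[0,0,0],"jaw":230},{"dp":[0,0,0],"delta_rot":[0,0,0],"jaw":230},{"dp":[0,0,0],"delta_rot":[0,0,0],"jaw":230}]}}

```text
time: 18.7
ee_pos: [501.4, -222.4, 39.3]
tcp_rot: [2.203, 2.238, 0.001]
wrist_force: [-1.5, -0.1, 6.3]
opening: 0.322
```

Emit:
{"method": "send_rows", "body": {"commands": [{"dp":[0,0,0.008],"delta_rot":[0,0,0],"jaw":230},{"dp":[0,0,0.016],"delta_rot":[0,0,0],"jaw":230},{"dp":[0,0,0.018],"delta_rot":[0,0,0],"jaw":230},{"dp":[0,0,0.018],"delta_rot":[0,0,0],"jaw":230},{"dp":[0,0,0.018],"delta_rot":[0,0,0],"jaw":230},{"dp":[0,0,0.02],"delta_rot":[0,0,0],"jaw":230},{"dp":[0,0,0.005],"delta_rot":[0,0,0],"jaw":230},{"dp":[0,0,0],"delta_rot":[0,0,0],"jaw":230}]}}

```text
time: 19.37
ee_pos: [501.8, -222.4, 143.1]
tcp_rot: [2.201, 2.237, 0.003]
wrist_force: [0.2, 0.5, -1.5]
opening: 0.33
```

Emit:
{"method": "send_rows", "body": {"commands": [{"dp":[0.0005,0.014,0],"delta_rot":[0,0,0],"jaw":230},{"dp":[0.0005,0.028,0],"delta_rot":[0,0,0],"jaw":230},{"dp":[0.0005,0.036,0],"delta_rot":[0,0,0],"jaw":230},{"dp":[0.0005,0.038,0],"delta_rot":[0,0,0],"jaw":230},{"dp":[0.0005,0.038,0],"delta_rot":[0,0,0],"jaw":230},{"dp":[0.0005,0.038,0],"delta_rot":[0,0,0],"jaw":230},{"dp":[0.0005,0.038,0],"delta_rot":[0,0,0],"jaw":230},{"dp":[0.0005,0.038,0],"delta_rot":[0,0,0],"jaw":230}]}}

```text
time: 20.03
ee_pos: [503.2, 47.7, 140.0]
tcp_rot: [-2.203, -2.238, 0.003]
wrist_force: [1.1, -0.5, -0.7]
opening: 0.327
```

Emit:
{"method": "send_rows", "body": {"commands": [{"dp":[0,0.038,0],"delta_rot":[0,0,0],"jaw":230},{"dp":[0,0.038,0],"delta_rot":[0,0,0],"jaw":230},{"dp":[0,0.038,0],"delta_rot":[0,0,0],"jaw":230},{"dp":[0,0.038,0],"delta_rot":[0,0,0],"jaw":230},{"dp":[0,0.034,0],"delta_rot":[0,0,0],"jaw":230},{"dp":[0,0.024,0],"delta_rot":[0,0,0],"jaw":230},{"dp":[0,0.015,0],"delta_rot":[0,0,0],"jaw":230},{"dp":[0,0,0],"delta_rot":[0,0,0],"jaw":230}]}}

```text
time: 20.7
ee_pos: [502.9, 275.1, 140.0]
tcp_rot: [-2.196, -2.244, 0.001]
wrist_force: [0.2, 0.8, -0.7]
opening: 0.326
```

Emit:
{"method": "send_rows", "body": {"commands": [{"dp":[0,0,-0.008],"delta_rot":[0,0,0],"jaw":230},{"dp":[0,0,-0.016],"delta_rot":[0,0,0],"jaw":230},{"dp":[0,0,-0.018],"delta_rot":[0,0,0],"jaw":230},{"dp":[0,0,-0.018],"delta_rot":[0,0,0],"jaw":230},{"dp":[0,0,-0.018],"delta_rot":[0,0,0],"jaw":230},{"dp":[0,0,-0.014],"delta_rot":[0,0,0],"jaw":230},{"dp":[0,0,-0.008],"delta_rot":[0,0,0],"jaw":230},{"dp":[0,0,0],"delta_rot":[0,0,0],"jaw":230}]}}

```text
time: 21.37
ee_pos: [503.3, 267.5, 38.8]
tcp_rot: [-2.207, -2.236, 0.008]
wrist_force: [-0.1, -0.3, -0.3]
opening: 0.324
```

Emit:
{"method": "send_rows", "body": {"commands": [{"dp":[0,0,-0.003],"delta_rot":[0,0,0],"jaw":230},{"dp":[0,0,-0.003],"delta_rot":[0,0,0],"jaw":230},{"dp":[0,0,-0.002],"delta_rot":[0,0,0],"jaw":230},{"dp":[0,0,-0.001],"delta_rot":[0,0,0],"jaw":230},{"dp":[0,0,0],"delta_rot":[0,0,0],"jaw":230},{"dp":[0,0,0],"delta_rot":[0,0,0],"jaw":230},{"dp":[0,0,0],"delta_rot":[0,0,0],"jaw":230},{"dp":[0,0,0],"delta_rot":[0,0,0],"jaw":230}]}}

```text
time: 22.03
ee_pos: [504.7, 271.2, 32.5]
tcp_rot: [2.203, 2.239, 0.001]
wrist_force: [0.2, -0.3, -0.4]
opening: 0.324
```

```bash
python3 - <<'E'
from cell import *
import cv2,numpy as np
s=sense();print(s['time'],s['ee_pos'],s['opening'],s['wrist_force'])
p=snapshot('side');w=snapshot('wrist')
f=p['frame'][:,:,::-1][110:210,150:250];a=cv2.resize(f,(400,400),interpolation=cv2.INTER_CUBIC)
b=cv2.resize(w['frame'][:,:,::-1][80:330,130:380],(400,400))
cv2.imwrite('pics/s8.png',np.hstack([a,b]))
E
```

```text
22.0333 [504.69234848 271.17824592  32.54114527] 0.32447314218989093 [ 0.22649251 -0.25063208 -0.36400515]
```

View pics/s8.png

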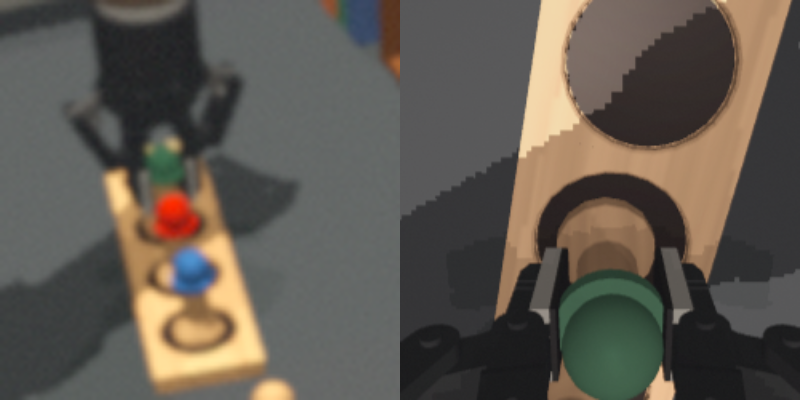

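Green is upright in its recess. Releasing, then on to yellow (512.5,−288).

Emit:
{"method": "send_rows", "body": {"commands": [{"dp":[0,0,-0.001],"delta_rot":[0,0,0],"jaw":230},{"dp":[0,0,-0.0005],"delta_rot":[0,0,0],"jaw":230},{"dp":[0,0,0],"delta_rot":[0,0,0],"jaw":230},{"dp":[0,0,0],"delta_rot":[0,0,0],"jaw":180},{"dp":[0,0,0],"delta_rot":[0,0,0],"jaw":140},{"dp":[0,0,0],"delta_rot":[0,0,0],"jaw":100},{"dp":[0,0,0],"delta_rot":[0,0,0],"jaw":70},{"dp":[0,0,0],"delta_rot":[0,0,0],"jaw":50}]}}

```text
time: 22.8
ee_pos: [504.5, 270.9, 30.6]
tcp_rot: [-2.204, -2.239, 0.0]
wrist_force: [-0.8, 0.0, 0.1]
opening: 0.802
```

Emit:
{"method": "send_rows", "body": {"commands": [{"dp":[0,0,0.008],"delta_rot":[0,0,0],"jaw":50},{"dp":[0,0,0.012],"delta_rot":[0,0,0],"jaw":50},{"dp":[0,0,0.018],"delta_rot":[0,0,0],"jaw":50},{"dp":[0,0,0.018],"delta_rot":[0,0,0],"jaw":50},{"dp":[0,0,0.018],"delta_rot":[0,0,0],"jaw":50},{"dp":[0,0,0.018],"delta_rot":[0,0,0],"jaw":50},{"dp":[0,0,0.018],"delta_rot":[0,0,0],"jaw":50},{"dp":[0,0,0],"delta_rot":[0,0,0],"jaw":50}]}}

```text
time: 23.47
ee_pos: [507.3, 272.5, 146.0]
tcp_rot: [2.202, 2.238, 0.012]
wrist_force: [-0.1, -0.0, 0.8]
opening: 0.801
```

Emit:
{"method": "send_rows", "body": {"commands": [{"dp":[0.001,-0.036,0],"delta_rot":[0,0,0],"jaw":50},{"dp":[0.001,-0.038,0],"delta_rot":[0,0,0],"jaw":50},{"dp":[0.001,-0.038,0],"delta_rot":[0,0,0],"jaw":50},{"dp":[0.001,-0.038,0],"delta_rot":[0,0,0],"jaw":50},{"dp":[0.001,-0.038,0],"delta_rot":[0,0,0],"jaw":50},{"dp":[0.001,-0.038,0],"delta_rot":[0,0,0],"jaw":50},{"dp":[0.001,-0.038,0],"delta_rot":[0,0,0],"jaw":50},{"dp":[0.001,-0.038,0],"delta_rot":[0,0,0],"jaw":50}]}}

```text
time: 24.13
ee_pos: [512.4, -32.8, 141.4]
tcp_rot: [2.203, 2.239, 0.001]
wrist_force: [0.1, -0.2, 0.7]
opening: 0.803
```

Emit:
{"method": "send_rows", "body": {"commands": [{"dp":[0,-0.038,0],"delta_rot":[0,0,0],"jaw":50},{"dp":[0,-0.038,0],"delta_rot":[0,0,0],"jaw":50},{"dp":[0,-0.038,0],"delta_rot":[0,0,0],"jaw":50},{"dp":[0,-0.038,0],"delta_rot":[0,0,0],"jaw":50},{"dp":[0,-0.038,0],"delta_rot":[0,0,0],"jaw":50},{"dp":[0,-0.038,0],"delta_rot":[0,0,0],"jaw":50},{"dp":[0,-0.018,0],"delta_rot":[0,0,0],"jaw":50},{"dp":[0,-0.011,0],"delta_rot":[0,0,0],"jaw":50}]}}

```text
time: 24.8
ee_pos: [511.5, -292.3, 141.3]
tcp_rot: [2.208, 2.233, -0.002]
wrist_force: [0.8, 0.1, 0.2]
opening: 0.801
```

Emit:
{"method": "send_rows", "body": {"commands": [{"dp":[0,0,0],"delta_rot":[0,0,0],"jaw":50},{"dp":[0,0,0],"delta_rot":[0,0,0],"jaw":50},{"dp":[0,0,0],"delta_rot":[0,0,0],"jaw":50},{"dp":[0,0,0],"delta_rot":[0,0,0],"jaw":50},{"dp":[0,0,0],"delta_rot":[0,0,0],"jaw":50},{"dp":[0,0,0],"delta_rot":[0,0,0],"jaw":50},{"dp":[0,0,0],"delta_rot":[0,0,0],"jaw":50},{"dp":[0,0,0],"delta_rot":[0,0,0],"jaw":50}]}}

```text
time: 25.47
ee_pos: [512.7, -287.5, 140.9]
tcp_rot: [-2.203, -2.24, -0.0]
wrist_force: [0.3, 1.2, 0.3]
opening: 0.805
```

```bash
python3 - <<'E'
from cell import *
import cv2,numpy as np
s=sense();print(s['time'],s['ee_pos'],s['opening'],s['wrist_force'])
p=snapshot('top');w=snapshot('wrist')
f=p['frame'][:,:,::-1][180:260,80:240];a=cv2.resize(f,(400,200),interpolation=cv2.INTER_CUBIC)
a=np.vstack([a,np.zeros((200,400,3),np.uint8)])
b=cv2.resize(w['frame'][:,:,::-1][80:330,130:380],(400,400))
cv2.imwrite('pics/s9.png',np.hstack([a,b]))
E
```

```text
25.4667 [ 512.71363568 -287.54295135  140.87598584] 0.8051809803807294 [0.32321604 1.21290441 0.26288477]
```

View pics/s9.png

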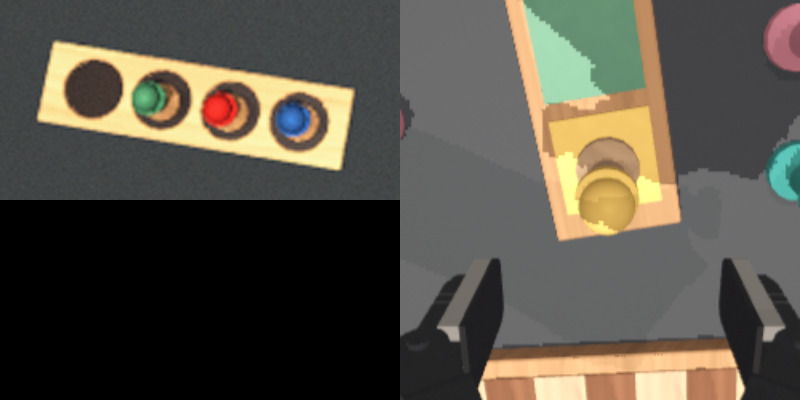

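Three stand in their recesses, and yellow is centred between the jaws. Grasping yellow.

Emit:
{"method": "send_rows", "body": {"commands": [{"dp":[0,0,0],"delta_rot":[0,0,0],"jaw":50},{"dp":[0,0,-0.01],"delta_rot":[0,0,0],"jaw":50},{"dp":[0,0,-0.02],"delta_rot":[0,0,0],"jaw":50},{"dp":[0,0,-0.02],"delta_rot":[0,0,0],"jaw":50},{"dp":[0,0,-0.02],"delta_rot":[0,0,0],"jaw":50},{"dp":[0,0,-0.018],"delta_rot":[0,0,0],"jaw":50},{"dp":[0,0,-0.01],"delta_rot":[0,0,0],"jaw":50},{"dp":[0,0,-0.004],"delta_rot":[0,0,0],"jaw":50}]}}

```text
time: 26.23
ee_pos: [511.0, -287.2, 36.4]
tcp_rot: [-2.201, -2.236, 0.002]
wrist_force: [-0.5, 0.0, 0.4]
opening: 0.806
```

Emit:
{"method": "send_rows", "body": {"commands": [{"dp":[0,0,0],"delta_rot":[0,0,0],"jaw":80},{"dp":[0,0,0],"delta_rot":[0,0,0],"jaw":140},{"dp":[0,0,0],"delta_rot":[0,0,0],"jaw":180},{"dp":[0,0,0],"delta_rot":[0,0,0],"jaw":230},{"dp":[0,0,0],"delta_rot":[0,0,0],"jaw":230},{"dp":[0,0,0],"delta_rot":[0,0,0],"jaw":230},{"dp":[0,0,0],"delta_rot":[0,0,0],"jaw":230},{"dp":[0,0,0],"delta_rot":[0,0,0],"jaw":230}]}}

```text
time: 26.9
ee_pos: [513.4, -288.5, 39.9]
tcp_rot: [2.202, 2.238, 0.001]
wrist_force: [-1.6, -0.5, 7.0]
opening: 0.327
```

Emit:
{"method": "send_rows", "body": {"commands": [{"dp":[0,0,0.008],"delta_rot":[0,0,0],"jaw":230},{"dp":[0,0,0.016],"delta_rot":[0,0,0],"jaw":230},{"dp":[0,0,0.018],"delta_rot":[0,0,0],"jaw":230},{"dp":[0,0,0.018],"delta_rot":[0,0,0],"jaw":230},{"dp":[0,0,0.018],"delta_rot":[0,0,0],"jaw":230},{"dp":[0,0,0.02],"delta_rot":[0,0,0],"jaw":230},{"dp":[0,0,0.005],"delta_rot":[0,0,0],"jaw":230},{"dp":[0,0,0],"delta_rot":[0,0,0],"jaw":230}]}}

```text
time: 27.57
ee_pos: [513.7, -288.5, 143.7]
tcp_rot: [2.201, 2.237, 0.002]
wrist_force: [0.9, 0.4, -0.9]
opening: 0.321
```

Emit:
{"method": "send_rows", "body": {"commands": [{"dp":[0.0005,0.014,0],"delta_rot":[0,0,0],"jaw":230},{"dp":[0.0005,0.028,0],"delta_rot":[0,0,0],"jaw":230},{"dp":[0.0005,0.036,0],"delta_rot":[0,0,0],"jaw":230},{"dp":[0.0005,0.038,0],"delta_rot":[0,0,0],"jaw":230},{"dp":[0.0005,0.038,0],"delta_rot":[0,0,0],"jaw":230},{"dp":[0.0005,0.038,0],"delta_rot":[0,0,0],"jaw":230},{"dp":[0.0005,0.038,0],"delta_rot":[0,0,0],"jaw":230},{"dp":[0.0005,0.038,0],"delta_rot":[0,0,0],"jaw":230}]}}

```text
time: 28.23
ee_pos: [514.5, -16.9, 140.2]
tcp_rot: [-2.201, -2.238, 0.003]
wrist_force: [0.5, -0.1, -0.8]
opening: 0.328
```

Emit:
{"method": "send_rows", "body": {"commands": [{"dp":[0,0.038,0],"delta_rot":[0,0,0],"jaw":230},{"dp":[0,0.038,0],"delta_rot":[0,0,0],"jaw":230},{"dp":[0,0.038,0],"delta_rot":[0,0,0],"jaw":230},{"dp":[0,0.038,0],"delta_rot":[0,0,0],"jaw":230},{"dp":[0,0.038,0],"delta_rot":[0,0,0],"jaw":230},{"dp":[0,0.038,0],"delta_rot":[0,0,0],"jaw":230},{"dp":[0,0.038,0],"delta_rot":[0,0,0],"jaw":230},{"dp":[0,0.038,0],"delta_rot":[0,0,0],"jaw":230}]}}

```text
time: 28.9
ee_pos: [513.9, 286.2, 139.8]
tcp_rot: [-2.201, -2.239, 0.005]
wrist_force: [1.9, 0.9, -1.0]
opening: 0.324
```

Emit:
{"method": "send_rows", "body": {"commands": [{"dp":[0,0.029,0],"delta_rot":[0,0,0],"jaw":230},{"dp":[0,0.017,0],"delta_rot":[0,0,0],"jaw":230},{"dp":[0,0.007,0],"delta_rot":[0,0,0],"jaw":230},{"dp":[0,0,0],"delta_rot":[0,0,0],"jaw":230},{"dp":[0,0,-0.01],"delta_rot":[0,0,0],"jaw":230},{"dp":[0,0,-0.016],"delta_rot":[0,0,0],"jaw":230},{"dp":[0,0,-0.018],"delta_rot":[0,0,0],"jaw":230},{"dp":[0,0,-0.018],"delta_rot":[0,0,0],"jaw":230}]}}

```text
time: 29.57
ee_pos: [517.5, 333.2, 78.7]
tcp_rot: [2.207, 2.233, -0.002]
wrist_force: [-0.0, -0.3, -1.2]
opening: 0.325
```

Emit:
{"method": "send_rows", "body": {"commands": [{"dp":[0,0,-0.016],"delta_rot":[0,0,0],"jaw":230},{"dp":[0,0,-0.014],"delta_rot":[0,0,0],"jaw":230},{"dp":[0,0,-0.008],"delta_rot":[0,0,0],"jaw":230},{"dp":[0,0,-0.004],"delta_rot":[0,0,0],"jaw":230},{"dp":[0,0,-0.004],"delta_rot":[0,0,0],"jaw":230},{"dp":[0,0,-0.001],"delta_rot":[0,0,0],"jaw":230},{"dp":[0,0,0],"delta_rot":[0,0,0],"jaw":230},{"dp":[0,0,0],"delta_rot":[0,0,0],"jaw":230}]}}

```text
time: 30.23
ee_pos: [517.1, 337.4, 33.5]
tcp_rot: [2.203, 2.239, 0.002]
wrist_force: [-0.7, 1.0, -0.8]
opening: 0.325
```

```bash
python3 - <<'E'
from cell import *
import cv2,numpy as np
s=sense();print(s['time'],s['ee_pos'],s['opening'],s['wrist_force'])
p=snapshot('side');w=snapshot('wrist')
f=p['frame'][:,:,::-1][110:210,150:250];a=cv2.resize(f,(400,400),interpolation=cv2.INTER_CUBIC)
b=cv2.resize(w['frame'][:,:,::-1][80:330,130:380],(400,400))
cv2.imwrite('pics/s10.png',np.hstack([a,b]))
E
```

```text
30.2333 [517.08572241 337.40797392  33.54673155] 0.3249861186996848 [-0.68741053  0.96969984 -0.75173655]
```

View pics/s10.png

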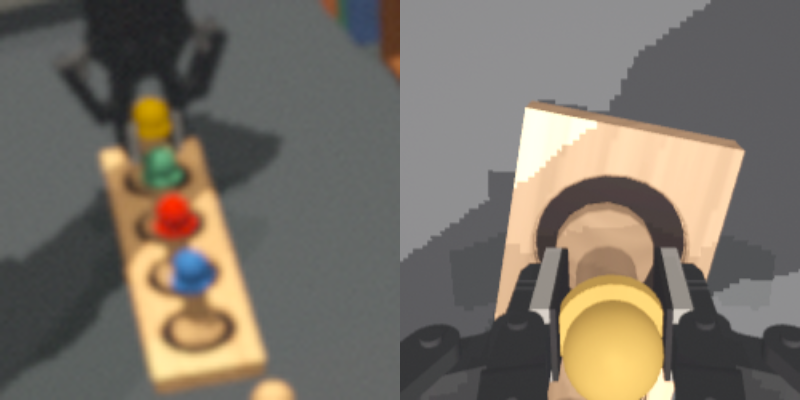

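Yellow is upright in the leftmost recess, about 1.5–2 mm up. Lowering, releasing and rising clear.

Emit:
{"method": "send_rows", "body": {"commands": [{"dp":[0,0,-0.0012],"delta_rot":[0,0,0],"jaw":230},{"dp":[0,0,-0.001],"delta_rot":[0,0,0],"jaw":230},{"dp":[0,0,0],"delta_rot":[0,0,0],"jaw":230},{"dp":[0,0,0],"delta_rot":[0,0,0],"jaw":180},{"dp":[0,0,0],"delta_rot":[0,0,0],"jaw":140},{"dp":[0,0,0],"delta_rot":[0,0,0],"jaw":100},{"dp":[0,0,0],"delta_rot":[0,0,0],"jaw":70},{"dp":[0,0,0],"delta_rot":[0,0,0],"jaw":50}]}}

```text
time: 31.0
ee_pos: [516.5, 336.9, 30.4]
tcp_rot: [2.204, 2.239, -0.0]
wrist_force: [-0.1, 1.1, 0.3]
opening: 0.803
```

Emit:
{"method": "send_rows", "body": {"commands": [{"dp":[0,0,0.008],"delta_rot":[0,0,0],"jaw":50},{"dp":[0,0,0.012],"delta_rot":[0,0,0],"jaw":50},{"dp":[0,0,0.018],"delta_rot":[0,0,0],"jaw":50},{"dp":[0,0,0.018],"delta_rot":[0,0,0],"jaw":50},{"dp":[0,0,0.018],"delta_rot":[0,0,0],"jaw":50},{"dp":[0,0,0.018],"delta_rot":[0,0,0],"jaw":50},{"dp":[0,0,0.018],"delta_rot":[0,0,0],"jaw":50},{"dp":[0,0,0],"delta_rot":[0,0,0],"jaw":50}]}}

```text
time: 31.67
ee_pos: [519.2, 338.7, 146.1]
tcp_rot: [2.203, 2.238, 0.013]
wrist_force: [1.3, 1.3, 0.1]
opening: 0.803
```

Emit:
{"method": "send_rows", "body": {"commands": [{"dp":[0,0.025,0.01],"delta_rot":[0,0,0],"jaw":50},{"dp":[0,0.025,0.01],"delta_rot":[0,0,0],"jaw":50},{"dp":[0,0.025,0.01],"delta_rot":[0,0,0],"jaw":50},{"dp":[0,0.025,0.01],"delta_rot":[0,0,0],"jaw":50},{"dp":[0,0.02,0],"delta_rot":[0,0,0],"jaw":50},{"dp":[0,0,0],"delta_rot":[0,0,0],"jaw":50},{"dp":[0,0,0],"delta_rot":[0,0,0],"jaw":50},{"dp":[0,0,0],"delta_rot":[0,0,0],"jaw":50}]}}

```text
time: 32.33
ee_pos: [516.6, 455.7, 180.1]
tcp_rot: [2.203, 2.238, -0.002]
wrist_force: [1.1, -0.5, -0.0]
opening: 0.805
```

```bash
python3 - <<'E'
from cell import *
import cv2,numpy as np
from h import *
s=sense();print(s['time'],s['ee_pos'],s['opening'],s['wrist_force'])
p=snapshot('side');t=snapshot('top')
a=cv2.resize(p['frame'][:,:,::-1][100:220,150:250],(400,480),interpolation=cv2.INTER_CUBIC)
b=cv2.resize(t['frame'][:,:,::-1][180:260,85:235],(400,213),interpolation=cv2.INTER_CUBIC)
c=cv2.resize(t['frame'][:,:,::-1][70:250,180:420],(356,267),interpolation=cv2.INTER_CUBIC)
c=cv2.copyMakeBorder(c,0,0,0,44,0)
cv2.imwrite('pics/s11.png',np.hstack([a,np.vstack([b,c])]))
for n,x,y in zip('BRGY',(482,493.5,505.5,517),(142.5,208,272.5,337)):
    for P,(sx,sy,k,l) in ((p,(150,100,4,4)),(t,(85,180,400/150,213/80))):
        print(n,(((proj(P,[x,y,69])[0]-[sx,sy])*[k,l])).round(),end=' ')
E
```

```text
32.3333 [516.61166804 455.72373987 180.13186247] 0.8050583006322304 [ 1.05189232 -0.54648412 -0.01170483]
B [191. 306.] B [295. 125.] R [175. 252.] R [217. 113.] G [161. 203.] G [140. 101.] Y [148. 157.] Y [64. 89.]
```

View pics/s11.png

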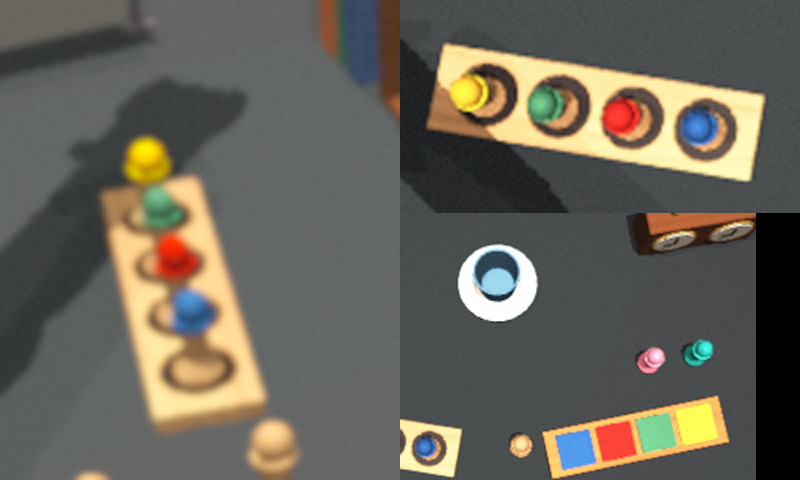

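```bash
python3 -c "
from cell import *
print(close_job())"
```

```text
the job is handed in; nothing more can be done
None
```

I moved all four coloured pawns to the finish rack in reverse order and handed the job in at about 32 s. The tiles run blue, red, green, yellow from left to right; the rack now reads yellow, green, red, blue. No verdict was reported.

- **Final pictures:** all four pawns stand upright in their own recesses and are released. The tiles are empty, the cup and saucer stand where they did, and the gripper is clear at 180 mm height.
- **Position check:** the heads lie within about 5 mm of where centred pawns should appear, green being the furthest off. The limit is 12 mm. Foot height and the cup's position were judged by eye only.
- **One disagreement:** my first grip on blue closed to about 28 mm instead of the 20 mm shank. I took that for fingertips on the taper, reopened, raised the gripper 7 mm and closed again, but it read the same. From the picture, the pads probably held the collar. The hold was firm and upright, so I used it for all four pawns.

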